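Roll the round bar weight onto the ruled line

ROBOT

A 7-joint arm with a two-finger parallel gripper is mounted at the origin on a cart in front of the work surface, level with it; the furniture and walls round the work are solid. World frame = base frame: x ahead of the robot, y to its left, z up, the work surface at z = 0. Lengths are in m, angles in rad, forces in N, time in s.
With the tool pointing down it reaches from about 0.375 to 0.925 m from the base axis. Payload 3.1 kg.
Tool frame: the origin (TCP) lies between the finger pads; the fingertips stand 19 mm ahead of it and the grasp point (between the pads) is the TCP; z points along the fingers, y is the line along which they close (so a half turn about z gives the same grasp; the last joint's range is limited). The gripper opens to 85 mm and grips with 20 to 120 N. Pads are 22 mm wide; open, the fingers measure 114 mm over their backs; the gripper's body (76 mm by 85 mm) begins 54 mm behind the grasp point. The pads swing forward as they close: fully open they stand 13 mm farther back than shut.
Start: joints at [-1.249, 0.383, 0.044, 1.598, -0.018, 1.161, -0.05], TCP at [0.265, 0.594, 0.25] pointing down, gripper open.
Joint ranges: [-2.61, 2.61], [-0.41, 2.15], [-1.48, 1.57], [0, 2.5], [-1.57, 4.71], [0.05, 1.97], [-2.85, 2.85]. Speed limits (rad/s): [2.79, 2.79, 3.14, 3.14, 3.14, 3.14, 3.14].

INTERFACE

Orientations are given as a rotation vector (axis times angle).
In Python, from rig import arm gives the robot as it stands.
- The arm moves only by the shell command python3 -m jog 'ROWS'. ROWS is JSON, a list of rows, each a list of 3 entries, a list of its own where there are three numbers: the opening in per cent of the stroke, from 0 (shut) to 100 (fully open), then the shift along the tool's x, y, z each as a share of 0.025 m, from -1 to 1, then the turn about the tool's z as a share of 0.12 rad, from -1 to 1. A call has 1 to 8 rows; each row shifts and turns the commanded pose from where the row before left it, along the tool's axes as they then stand; what a row does not reach is not made up. A row lasts 1/8 s, in which the tool goes at most 62.5 mm and 10.7 degrees, less where a joint would pass 70% of its speed; a pose out of reach is approached as far as the arm can. A call with a number of a shift or a turn outside -1 to 1 is refused whole. A call with a gripper value outside its range is refused whole. The fingers move at their own pace and stop on an object; the grip force is fixed at half the most. Time passes only in rows, so rows that do not move let the fingers close. It gives the time, the measured TCP pose, the force, the opening and the grip force at its end, in the units of the state.
- arm.sense(): the state, without advancing time (a new reading comes with each control period).
- arm.capture(name): name is "scene" or "top" or "wrist"; returns a dict with "image" (400x640x3 uint8, blue, green, red), "fx", "fy", "cx", "cy" (pixels), "R" (3x3) and "t" (3): a world point X has camera coordinates R X + t. Camera axes: x right, y down, z forward; pixel columns grow to the right and rows downward; lengths in m; the calibration is good to about 2 mm. A picture is of the moment at which its call begins. There is no depth.
- arm.sign_off(): hands the job in; it is judged then, once.
Trained networks look in the newest picture that a camera, given by its name, has taken for a name from the list of things; names that differ only in an ending like _2 or _b are one class to them, and where a whole thing is asked for, a point or a joint stands for the part that bears it (a point fixed in the world has none). Each returns a list of dicts, best first, with "p" (0 to 1); they miss things now and then, are a little off and sometimes report something else, mostly with a low value. They report only what shows in the picture. A call takes as long as a camera call. They do not tell look-alikes from the thing itself.
- arm.boxes_of(camera, name): "rect" ([centre column, centre row, width, height] in pixels, round what is visible of it).
- arm.regions_of(camera, name): "region" (400x640 bool, what is visible of it) and "rect" ([centre column, centre row, width, height] in pixels, round what is visible of it).
- arm.mark_of(camera, name): "centre" ([column, row] in pixels: a listed point, or the origin of a listed thing).
The state is a dict: "clock": time; "q": joint angles; "qd": joint speeds; "tau": joint torques, N m; "eef_pos": TCP position; "eef_rot": TCP orientation; "wrist_force": force on the tool from outside, world axes, zero at the start; "ft_torque": the same for the moment, N m; "grip_width": finger opening in m; "gripper_force": force on a finger pad.
Only numpy, scipy, OpenCV 4.12 (cv2) and the standard library are available. Lean on these libraries where they do the work, as an engineer would, in place of code of your own. Each camera call takes 0.05 s, during which the arm holds its last target. There are 200 camera calls.

TASK

Two round wooden bar weights lie side by side on the near part of the drawing sheet on the desk. Roll the thicker one away from you over the sheet, without picking it up or dragging it along unturned, and stop it on top of the ruled line, parallel to the line and still wholly on the sheet, so that it holds the sheet down there. Leave the thinner bar where it lies.

Things in the scene. Friction and masses are not known exactly. Their poses are not given: they have to be found in the camera images.
- thick_bar: the thicker bar: smooth wooden cylinder with steel end caps, 32 mm diameter, 150 mm long, about 0.2 kg, lying on the sheet 110 to 160 mm short of the line, parallel to it within 4 degrees. Origin at its centre (16 mm above the sheet); y is its axis, z points up at the start and turns as it rolls. Friction about 0.45 with all: a finger pushing slowly behind makes it roll; let go at 0.05 m/s it rolls about 4 mm on
- thin_bar: the thinner bar, to be left alone: same make, 16 mm diameter, 150 mm long, 0.06 kg. Origin at its very centre. It lies beside the thicker bar, end towards end, at its left or at its right, about 200 mm from centre to centre
- drawing_board: fixed brown card board 270 x 410 mm, with a white sheet 250 x 390 mm centred on it whose top is 5 mm above the desk. Origin at the centre of the board's underside, on the desk; x points away from the robot, across the ruled line (the direction to roll), y along the line, z up
- line_mid (a point): middle of the black ruled line, 6 mm wide, that runs across the sheet along the board's y axis over its whole width, 60 mm beyond the board's centre. Point on the sheet's top, axes as the board's. The bar belongs with its centre line above this line, anywhere along it
Things that resemble listed ones, but are neither listed nor needed, are in the scene too. Leave any green look-alike of the thick_bar alone.

How it is judged:
On the way, in this order (a step that is already met when the one before it is completed fails the run):
1. the thicker bar has rolled over, its upper side now below (angle between thick_bar's own z axis and vertical above 2.1 rad), for 0.05 s.
2. it has rolled on until that side is up again (angle between thick_bar's own z axis and vertical below 1.2 rad), for 0.05 s.
At the end, for the whole second after the job is handed in: the thicker bar lies at rest on the sheet with its centre within 12 mm of the ruled line (measured across the line), within 0.2 rad (11 degrees) of parallel to it and no more than 130 mm along it from its middle; the thinner bar is within 20 mm of where it lay (x of thick_bar in the frame of line_mid between -0.012 and 0.012 m and y of thick_bar in the frame of line_mid between -0.13 and 0.13 m and z of thick_bar in the frame of line_mid below 0.02 m and angle between the y axis of thick_bar and the y axis of line_mid, either way round below 0.2 rad and linear speed of thick_bar below 0.01 m/s and distance of thin_bar from where it was at the start of the episode below 0.02 m); the robot touches nothing.
It fails at once if the thicker bar is lifted more than 12 mm off the sheet (z of thick_bar in the frame of line_mid above 0.028 m).
It fails at once if the thinner bar is moved by more than 20 mm (distance of thin_bar from where it was at the start of the episode above 0.02 m).
It also fails if it takes over 38 s, if anything falls off the work surface, if the arm or the gripper's body presses on something with over 40 N, if the wrist force passes 120 N, or if a joint passes its speed limit or range.

## Working session

There is one attempt and no reset: what is moved stays moved. The work goes in short steps, Python scripts to look and compute and a shell command to move; the robot and the scene stay as the last step left them, time stands still between calls to the robot, and variables do not carry over. Pictures are saved under pics/ and viewed, at most 10 in all, crops included, and the job is handed in when it is done.

```bash
mkdir -p pics; cat > h.py <<'E'
import numpy as np,cv2
from rig import arm
def ray(c,uv,z):
    R=np.array(c["R"]);t=np.array(c["t"])
    C=-R.T@t; d=R.T@np.array([(uv[0]-c["cx"])/c["fx"],(uv[1]-c["cy"])/c["fy"],1])
    return C+d*(z-C[2])/d[2]
E
python3 - <<'E'
from h import *
ims=[]
for n in ("top","scene"):
    c=arm.capture(n); cv2.imwrite(f"pics/{n}0.png",c["image"])
    print(n,-np.array(c["R"]).T@c["t"])
    for k,z in (("thick_bar",.021),("thin_bar",.013),("line_mid",.005),("drawing_board",0)):
        for m in arm.mark_of(n,k)[:3]: print(k,round(m["p"],2),np.round(m["centre"],1),ray(c,m["centre"],z).round(4))
s=arm.sense();print(s["clock"],s["eef_pos"],s["eef_rot"],s["grip_width"])
E
```

```text
top [ 0.40605639 -0.08743774  1.01418041]
thick_bar 0.71 [337.4 222.5] [ 0.5445 -0.1397  0.021 ]
thick_bar 0.55 [425.  243.8] [ 0.4854 -0.3652  0.021 ]
thin_bar 0.8 [258.2 228.9] [0.5319 0.068  0.013 ]
drawing_board 0.96 [289.  196.8] [ 0.6194 -0.0118  0.    ]
drawing_board 0.7 [258.9 226.1] [0.5409 0.0683 0.    ]
scene [ 0.14595573 -0.96542953  0.51873507]
thick_bar 0.72 [313.2 221.6] [ 0.543  -0.1365  0.021 ]
thick_bar 0.66 [337.6 277.4] [ 0.4821 -0.3705  0.021 ]
thin_bar 0.75 [281.6 197.6] [0.5336 0.0506 0.013 ]
line_mid 0.88 [331.3 199.7] [ 0.6602 -0.0161  0.005 ]
drawing_board 0.85 [314.7 202.8] [ 0.6136 -0.002   0.    ]
0.5 [0.26488725 0.59355034 0.2502347 ] [-6.54495257e-01 -3.07259927e+00  1.26305079e-04] 0.08568273954743315
```

View pics/top0.png

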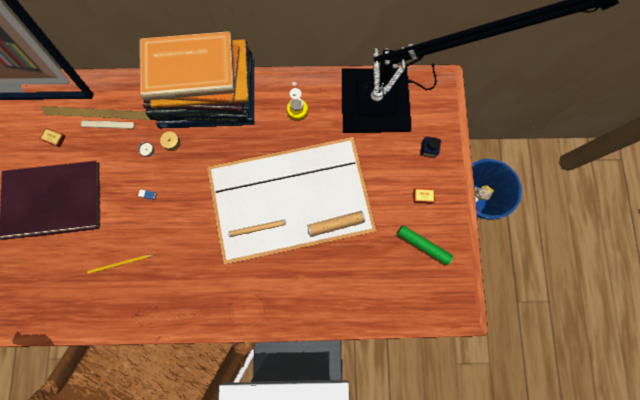

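View pics/scene0.png

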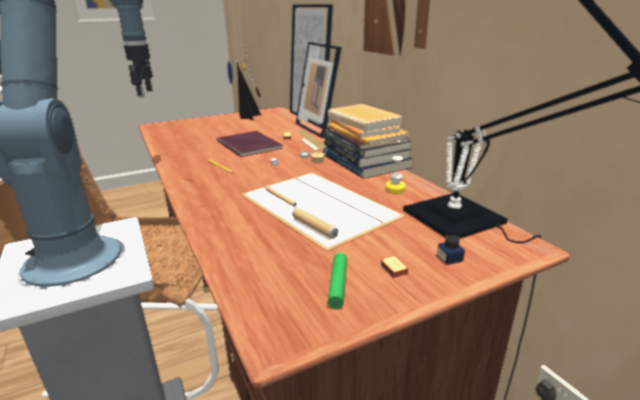

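The top view shows the board tilted, with the ruled line from (216,191) to (355,164). The thick bar is at about (337,222), the thin bar is to its left at (258,229), and the green look-alike lies off the board at (425,244). Next I measure the geometry.

```bash
cat >> h.py <<'E'
def line_fit(c):
    g=c["image"].max(2); bd=arm.regions_of("top","drawing_board")[0]["region"].astype(np.uint8)
    hull=cv2.convexHull(cv2.findNonZero(bd)); m=np.zeros(g.shape,np.uint8); cv2.fillConvexPoly(m,hull,1)
    m=cv2.erode(m,np.ones((9,9)))
    v,u=np.nonzero((g<110)&(m>0))
    P=np.array([ray(c,p,.005) for p in zip(u,v)])
    d=cv2.fitLine(P[:,:2].astype(np.float32),cv2.DIST_HUBER,0,.001,.001).ravel()
    return d,P,hull
def bar(c,name,z,near=None):
    out=[]
    for r in arm.regions_of("top",name)[:3]:
        (cx,cy),(w,h),a=cv2.minAreaRect(cv2.findNonZero(r["region"].astype(np.uint8)))
        b=np.radians(a if w>h else a+90); L=max(w,h)/2
        e=[ray(c,(cx+s*L*np.cos(b),cy+s*L*np.sin(b)),z) for s in(-1,1)]
        mid=(e[0]+e[1])/2; dd=e[1]-e[0]
        out.append((round(r["p"],2),mid.round(4)[:2],"len",round(float(np.linalg.norm(dd)),4),"ang",round(float(np.degrees(np.arctan(-dd[0]/dd[1]))),2),"w",round(min(w,h),1)))
    return out
E
python3 - <<'E'
from h import *
c=arm.capture("top")
d,P,hull=line_fit(c)
print("line",d,len(P),"ang",np.degrees(np.arctan(-d[0]/d[1])),P.min(0),P.max(0))
q=cv2.boxPoints(cv2.minAreaRect(hull));print("board",[ray(c,p,.004).round(3)[:2] for p in q])
for n,z in(("thick_bar",.021),("thin_bar",.013)): print(n,*bar(c,n,z),sep="\n ")
from scipy.spatial.transform import Rotation as Ro
s=arm.sense();print(Ro.from_rotvec(s["eef_rot"]).as_matrix().round(3))
E
```

```text
line [ 0.19696152 -0.98041123  0.66543496  0.03710457] 194 ang 11.359332 [ 0.51448759 -0.20872671  0.005     ] [0.71047811 0.18429155 0.005     ]
board [array([0.705, 0.223]), array([ 0.793, -0.2  ]), array([ 0.52 , -0.245]), array([0.441, 0.158])]
thick_bar
 (0.83, array([ 0.5442, -0.1375]), 'len', 0.1526, 'ang', 13.62, 'w', 12.4)
 (0.58, array([ 0.4832, -0.3657]), 'len', 0.1557, 'ang', -32.99, 'w', 12.5)
thin_bar
 (0.78, array([0.5357, 0.0706]), 'len', 0.1502, 'ang', 11.54, 'w', 6.4)
[[-0.913  0.407 -0.   ]
 [ 0.407  0.913  0.   ]
 [ 0.     0.    -1.   ]]
```

```bash
cat >> h.py <<'E'
def line2(c,lo=.02):
    d,P,_=line_fit(c)
    a=ray(c,(216,191),.005)[:2];b=ray(c,(355,164),.005)[:2];u=(b-a)/np.linalg.norm(b-a)
    for tol in(.02,.006):
        r=(P[:,:2]-a)@np.array([-u[1],u[0]]);Q=P[abs(r)<tol][:,:2]
        f=cv2.fitLine(Q.astype(np.float32),cv2.DIST_HUBER,0,.001,.001).ravel();u,a=f[:2],f[2:]
    if u[1]>0:u=-u
    return u,a,Q
E
python3 - <<'E'
from h import *
c=arm.capture("top")
u,a,Q=line2(c); xb=np.array([-u[1],u[0]]);yb=-u
print("xb",xb,"pt",a,len(Q),"ang",np.degrees(np.arctan2(xb[1],xb[0])))
s=(Q-a)@yb; print("ends",a+yb*s.min(),a+yb*s.max()); mid=a+yb*(s.min()+s.max())/2
B=np.array([.5442,-.1375]); print("mid",mid,"bar in line",(B-mid)@xb,(B-mid)@yb)
T=B-xb*.052; print("approach TCP",T)
E
python3 -m jog '[[100,[0,0,0],-1],[100,[0,0,0],-1],[100,[0,0,0],-1],[100,[0,0,0],-1],[100,[0,0,0],-1],[100,[0,0,0],-0.3]]'
```

```text
xb [0.980247   0.19777723] pt [0.67216146 0.00387206] 192 ang 11.407006
ends [ 0.71125757 -0.18990075] [0.63572752 0.1844503 ]
mid [ 0.67349255 -0.00272523] bar in line -0.15339401420868146 -0.10654144708392187
approach TCP [ 0.49322715 -0.14778442]
clock: 1.55
eef_pos: [0.265, 0.5935, 0.2503]
eef_rot: [0.34, -3.123, -0.0]
wrist_force: [0.3, 1.0, 0.5]
grip_width: 0.0854
gripper_force: 0.0
```

```bash
python3 -m jog '[[100,[-0.3,-1,0],0],[100,[-0.3,-1,0],0],[100,[-0.3,-1,0],0],[100,[-0.3,-1,0],0],[100,[-0.3,-1,0],0],[100,[-0.3,-1,0],0],[100,[-0.3,-1,0],0],[100,[-0.3,-1,0],0]]' && python3 -m jog '[[100,[0,-1,0],0],[100,[0,-1,0],0],[100,[0,-1,0],0],[100,[0,-1,0],0],[100,[0,-1,0],0],[100,[0,-1,0],0],[100,[0,-1,0],0],[100,[0,-1,0],0]]' && python3 -m jog '[[100,[0,-1,0],0],[100,[0,-1,0],0],[100,[0,-1,0],0],[100,[0,-1,0],0],[100,[0,-1,0],0],[100,[0,-1,0],0],[100,[0,-1,0],0],[100,[0,-1,0],0]]' && python3 -m jog '[[100,[0,-1,0.5],0],[100,[0,-1,0.5],0],[100,[0,-1,0.5],0],[100,[0,-1,0.5],0],[100,[0,-1,0.5],0],[100,[0,-1,0.5],0],[100,[0,-0.9,0.5],0],[100,[0,0,0.5],0]]'
python3 - <<'E'
from h import *
c=arm.capture("wrist"); cv2.imwrite("pics/w1.png",c["image"])
for k,z in (("thick_bar",.021),("thin_bar",.013),("line_mid",.005)):
    for m in arm.mark_of("wrist",k)[:3]: print(k,round(m["p"],2),np.round(m["centre"],1),ray(c,m["centre"],z).round(4))
g=c["image"]
E
```

```text
clock: 2.55
eef_pos: [0.3674, 0.4093, 0.2505]
eef_rot: [-0.336, 3.123, 0.0]
wrist_force: [0.3, 0.3, 1.0]
grip_width: 0.0855
gripper_force: 0.0
clock: 3.55
eef_pos: [0.409, 0.2141, 0.2503]
eef_rot: [0.338, -3.123, -0.001]
wrist_force: [1.1, 1.0, 0.3]
grip_width: 0.0851
gripper_force: 0.0
clock: 4.55
eef_pos: [0.4516, 0.0191, 0.2503]
eef_rot: [-0.338, 3.123, 0.001]
wrist_force: [0.1, -0.1, -0.1]
grip_width: 0.0853
gripper_force: 0.0
clock: 5.55
eef_pos: [0.4887, -0.1502, 0.1501]
eef_rot: [-0.332, 3.123, -0.001]
wrist_force: [0.0, 0.7, -0.0]
grip_width: 0.0856
gripper_force: 0.0
thick_bar 0.96 [ 35.9 124.5] [ 0.4809 -0.3618  0.021 ]
thick_bar 0.62 [319.1 260. ] [ 0.5428 -0.1368  0.021 ]
thin_bar 0.93 [557.  292.3] [0.5331 0.0707 0.013 ]
```

View pics/w1.png

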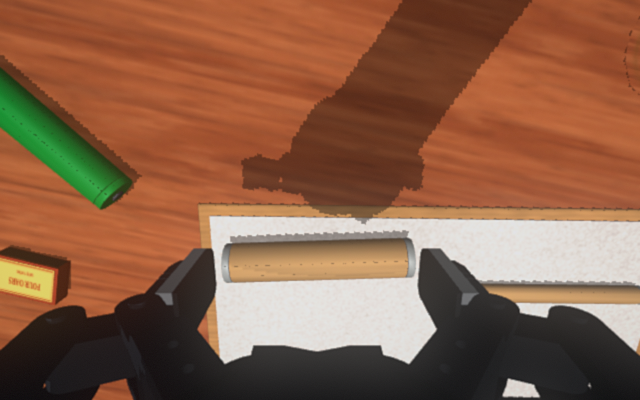

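The wrist view (looking back toward the robot) shows the thick bar at (319,260), centred between the open fingers. Its position agrees with the top view to within 1–2 mm. I'll lower the fingers behind it and feel for the sheet.

```bash
python3 -m jog '[[100,[0,0,1],0],[100,[0,0,1],0],[100,[0,0,1],0],[100,[0,0,1],0],[100,[0,0,0.4],0],[100,[0,0,0.2],0],[100,[0,0,0],0]]'
python3 - <<'E'
from h import *
c=arm.capture("scene"); im=c["image"][150:270,240:400]; cv2.imwrite("pics/s2.png",cv2.resize(im,None,fx=5,fy=5,interpolation=cv2.INTER_CUBIC))
s=arm.sense();print(s["clock"],s["eef_pos"])
E
```

```text
clock: 6.62
eef_pos: [0.4898, -0.1479, 0.0358]
eef_rot: [-0.34, 3.122, -0.0]
wrist_force: [0.3, -0.0, 0.7]
grip_width: 0.0853
gripper_force: 0.0
6.675 [ 0.4900263  -0.14809327  0.03605353]
```

View pics/s2.png

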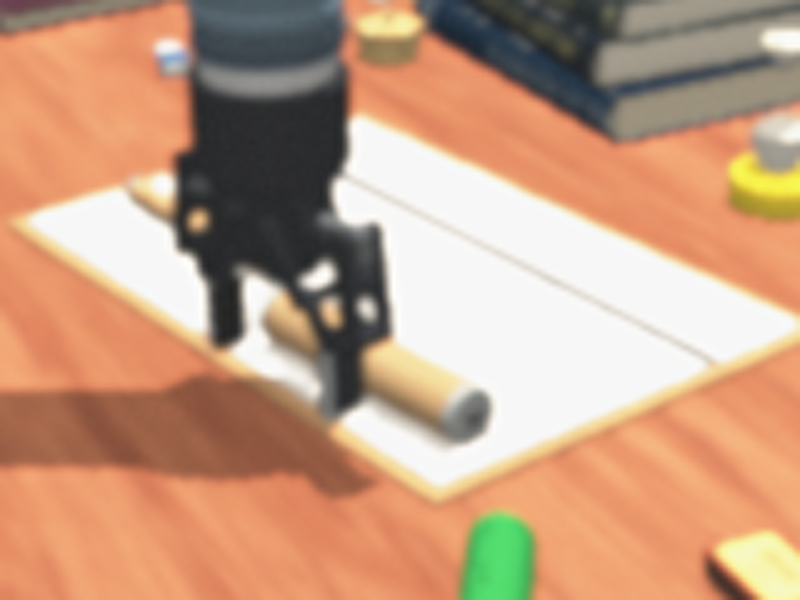

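The near fingertip is behind the bar at crop (340,415), close above the sheet. I'll step down, watching the force.

```bash
python3 - <<'E'
from h import *
c=arm.capture("scene");R=np.array(c["R"]);t=np.array(c["t"])
for z in(.005,.01,.015,.02,.025,.03):
    for w in(.0425,.057):
        for f in (0,.011,-.011):
            X=np.array([.49+.215*w+f*.977,-.148-.977*w+f*.215,z]);p=R@X+t;u=c["fx"]*p[0]/p[2]+c["cx"];v=c["fy"]*p[1]/p[2]+c["cy"]
            print(z,w,f,((u-240)*5).round(),((v-150)*5).round())
E
python3 -m jog '[[100,[0,0,0.15],0],[100,[0,0,0],0]]'
```

```text
0.005 0.0425 0 334.0 455.0
0.005 0.0425 0.011 352.0 447.0
0.005 0.0425 -0.011 315.0 463.0
0.005 0.057 0 352.0 467.0
0.005 0.057 0.011 371.0 459.0
0.005 0.057 -0.011 334.0 475.0
0.01 0.0425 0 333.0 446.0
0.01 0.0425 0.011 351.0 438.0
0.01 0.0425 -0.011 315.0 454.0
0.01 0.057 0 352.0 458.0
0.01 0.057 0.011 370.0 450.0
0.01 0.057 -0.011 334.0 466.0
0.015 0.0425 0 333.0 437.0
0.015 0.0425 0.011 351.0 429.0
0.015 0.0425 -0.011 315.0 445.0
0.015 0.057 0 352.0 449.0
0.015 0.057 0.011 370.0 441.0
0.015 0.057 -0.011 333.0 457.0
0.02 0.0425 0 333.0 428.0
0.02 0.0425 0.011 351.0 420.0
0.02 0.0425 -0.011 314.0 436.0
0.02 0.057 0 352.0 440.0
0.02 0.057 0.011 370.0 432.0
0.02 0.057 -0.011 333.0 448.0
0.025 0.0425 0 332.0 419.0
0.025 0.0425 0.011 351.0 411.0
0.025 0.0425 -0.011 314.0 426.0
0.025 0.057 0 351.0 430.0
0.025 0.057 0.011 370.0 423.0
0.025 0.057 -0.011 333.0 438.0
0.03 0.0425 0 332.0 409.0
0.03 0.0425 0.011 350.0 402.0
0.03 0.0425 -0.011 314.0 417.0
0.03 0.057 0 351.0 421.0
0.03 0.057 0.011 369.0 413.0
0.03 0.057 -0.011 333.0 429.0
clock: 6.98
eef_pos: [0.4892, -0.148, 0.0315]
eef_rot: [0.339, -3.123, -0.0]
wrist_force: [0.3, 0.6, -0.5]
grip_width: 0.0854
gripper_force: 0.0
```

```bash
python3 -m jog '[[100,[0,0,0.3],0],[100,[0,0,0.24],0],[100,[0,0,0],0]]' && python3 -m jog '[[100,[-0.3,0,0],0],[100,[-0.3,0,0],0],[100,[-0.2,0,0],0],[100,[-0.2,0,0],0],[100,[-0.2,0,0],0],[100,[-0.2,0,0],0],[100,[-0.2,0,0],0],[100,[-0.2,0,0],0]]'
```

```text
clock: 7.35
eef_pos: [0.4885, -0.1479, 0.0172]
eef_rot: [0.339, -3.121, -0.001]
wrist_force: [-0.1, 0.8, -0.2]
grip_width: 0.0856
gripper_force: 0.0
clock: 8.35
eef_pos: [0.5335, -0.1383, 0.018]
eef_rot: [0.339, -3.123, -0.0]
wrist_force: [-0.9, 0.1, -0.2]
grip_width: 0.0853
gripper_force: 0.1
```

```bash
python3 -m jog '[[100,[-0.2,0,0],0.05],[100,[-0.2,0,0],0.05],[100,[-0.2,0,0],0.05],[100,[-0.2,0,0],0],[100,[-0.2,0,0],0],[100,[-0.2,0,0],0],[100,[-0.2,0,0],0],[100,[-0.2,0,0],0]]'
python3 - <<'E'
from h import *
c=arm.capture("scene"); im=c["image"][150:270,240:400]; cv2.imwrite("pics/s3.png",cv2.resize(im,None,fx=5,fy=5,interpolation=cv2.INTER_CUBIC))
E
```

```text
clock: 9.35
eef_pos: [0.5727, -0.1303, 0.018]
eef_rot: [0.311, -3.126, 0.0]
wrist_force: [0.3, -0.4, -0.7]
grip_width: 0.0853
gripper_force: 0.1
```

View pics/s3.png

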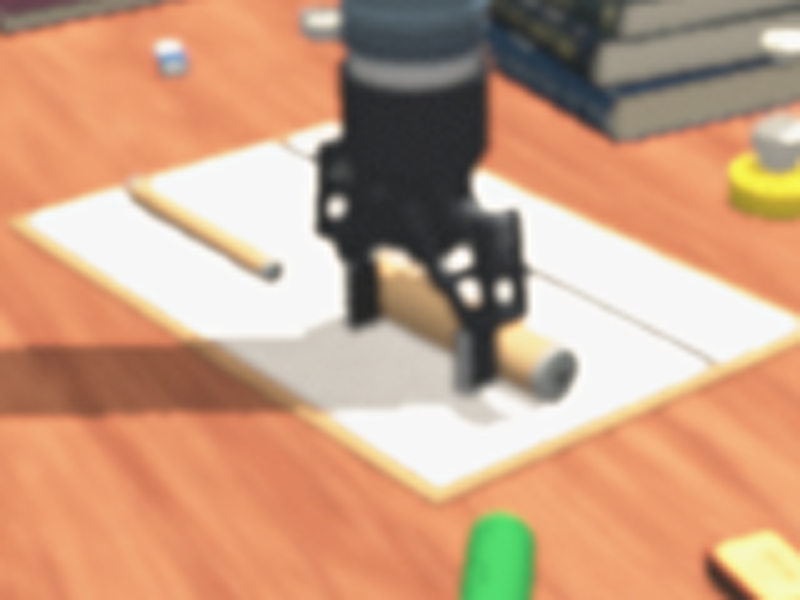

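The bar rolls squarely against both fingers and the thin bar hasn't moved. I'll keep pushing and check just short of the line.

```bash
python3 -m jog '[[100,[-0.2,0,0],0],[100,[-0.2,0,0],0],[100,[-0.2,0,0],0],[100,[-0.2,0,0],0],[100,[-0.2,0,0],0],[100,[-0.2,0,0],0],[100,[-0.2,0,0],0],[100,[-0.2,0,0],0]]' && python3 -m jog '[[100,[-0.2,0,0],0],[100,[-0.2,0,0],0],[100,[-0.2,0,0],0],[100,[-0.15,0,0],0],[100,[-0.1,0,0],0],[100,[-0.1,0,0],0],[100,[0,0,0],0],[100,[0,0,0],0]]'
cat > chk.py <<'E'
from h import *
c=arm.capture("wrist")
for m in arm.mark_of("wrist","thick_bar")[:3]:
    X=ray(c,m["centre"],.021)[:2]; xb=np.array([.980247,.197777]); d=X-[.67349,-.00273]
    print("wrist",round(m["p"],2),X.round(4),"across",(d@xb).round(4),"along",(d@[-xb[1],xb[0]]).round(4))
cv2.imwrite("pics/wc.png",c["image"])
c=arm.capture("scene"); 
for m in arm.mark_of("scene","thick_bar")[:3]: X=ray(c,m["centre"],.021)[:2];print("scene",round(m["p"],2),X.round(4),((X-[.67349,-.00273])@xb).round(4))
c=arm.capture("top"); print("top",*bar(c,"thick_bar",.021),sep="\n ")
for m in arm.mark_of("top","thick_bar")[:3]: X=ray(c,m["centre"],.021)[:2];print("top",round(m["p"],2),X.round(4),((X-[.67349,-.00273])@xb).round(4))
cv2.imwrite("pics/tc.png",c["image"])
s=arm.sense();print(s["clock"],s["eef_pos"])
E
python3 chk.py
```

```text
clock: 10.4
eef_pos: [0.6119, -0.1224, 0.018]
eef_rot: [0.311, -3.126, 0.0]
wrist_force: [-0.9, 0.5, 0.2]
grip_width: 0.0856
gripper_force: 0.1
clock: 11.4
eef_pos: [0.6348, -0.1179, 0.018]
eef_rot: [0.311, -3.126, 0.0]
wrist_force: [0.3, 1.0, 0.7]
grip_width: 0.0854
gripper_force: 0.0
wrist 0.96 [ 0.6625 -0.1079] across -0.0316 along -0.1009
scene 0.74 [ 0.6558 -0.049 ] -0.0265
scene 0.59 [ 0.6745 -0.0992] -0.0181
top
 (0.84, array([ 0.4821, -0.3665]), 'len', 0.1538, 'ang', -33.13, 'w', 12.0)
top 0.59 [ 0.4818 -0.3624] -0.259
11.75 [ 0.63486534 -0.11782617  0.01803427]
```

View pics/wc.png

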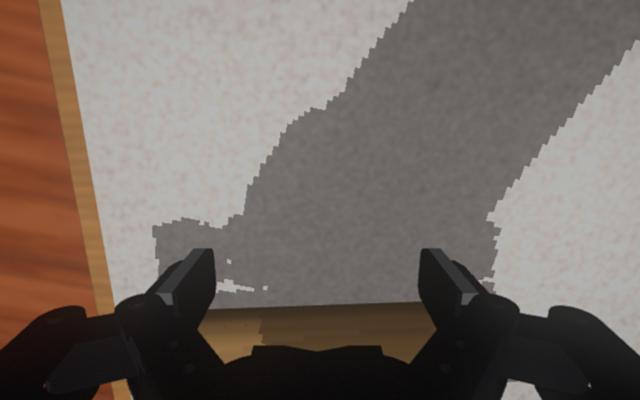

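The wrist view puts the bar about 31 mm short of the line, touching the fingers and with free margin at the sheet edge. I'll push 30 mm more slowly, then back away and look.

```bash
python3 -m jog '[[100,[-0.15,0,0],0],[100,[-0.15,0,0],0],[100,[-0.15,0,0],0],[100,[-0.15,0,0],0],[100,[-0.15,0,0],0],[100,[-0.15,0,0],0],[100,[-0.1,0,0],0],[100,[-0.1,0,0],0]]' && python3 -m jog '[[100,[-0.1,0,0],0],[100,[0,0,0],0],[100,[0,0,0],0],[100,[0.3,0,0],0],[100,[0.5,0,0],0],[100,[0.8,0,0],0],[100,[1,0,0],0],[100,[1,0,0],0]]' && python3 -m jog '[[100,[0.5,0,-1],0],[100,[0.5,0,-1],0],[100,[1,0,-1],0],[100,[1,0,-1],0],[100,[1,0,-1],0],[100,[1,0,-1],0],[100,[1,0,-0.5],0],[100,[0,0,0],0]]'
python3 chk.py; python3 - <<'E'
import cv2
i=cv2.imread("pics/tc.png")[120:270,190:390];cv2.imwrite("pics/tc2.png",cv2.resize(i,None,fx=4,fy=4,interpolation=cv2.INTER_CUBIC))
E
```

```text
clock: 12.75
eef_pos: [0.6619, -0.1124, 0.018]
eef_rot: [0.311, -3.126, -0.0]
wrist_force: [0.6, -0.5, 0.3]
grip_width: 0.0854
gripper_force: 0.1
clock: 13.75
eef_pos: [0.5741, -0.1301, 0.018]
eef_rot: [0.31, -3.125, -0.0]
wrist_force: [-0.3, 0.1, 1.1]
grip_width: 0.0857
gripper_force: 0.0
clock: 14.75
eef_pos: [0.4269, -0.1598, 0.1809]
eef_rot: [-0.306, 3.125, 0.003]
wrist_force: [0.8, 0.3, -0.4]
grip_width: 0.0853
gripper_force: 0.0
wrist 0.63 [ 0.4802 -0.362 ] across -0.2606 along -0.3139
wrist 0.23 [ 0.5919 -0.0262] across -0.0846 along -0.0069
scene 0.62 [ 0.6949 -0.0962] 0.0025
scene 0.59 [ 0.4803 -0.3749] -0.263
top
 (0.92, array([ 0.6938, -0.1004]), 'len', 0.1551, 'ang', 14.63, 'w', 13.3)
 (0.59, array([ 0.4828, -0.3657]), 'len', 0.1544, 'ang', -32.79, 'w', 12.7)
top 0.84 [ 0.4818 -0.3637] -0.2593
top 0.66 [ 0.6945 -0.0939] 0.0026
15.1 [ 0.42929996 -0.15885064  0.17998257]
```

View pics/tc2.png

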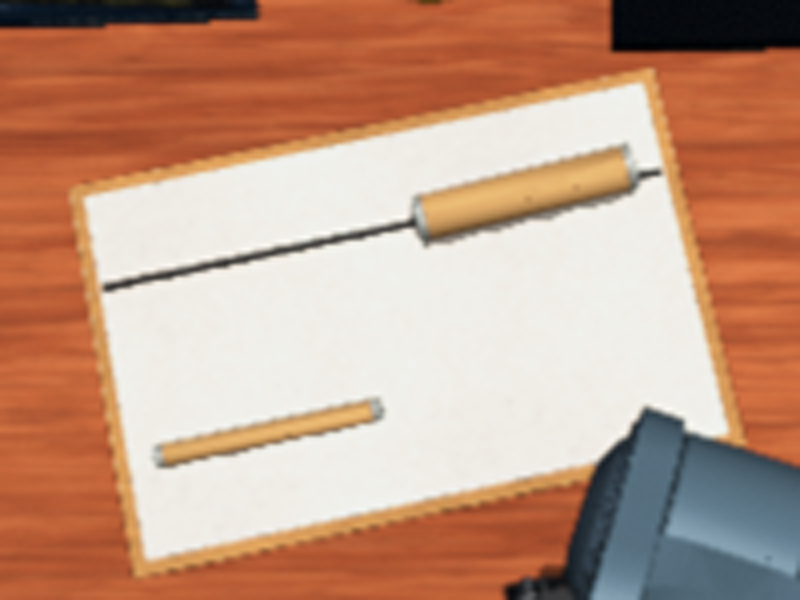

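The crop shows the thick bar lying on the line, with the line emerging at (415,222) and (640,174). It is nearly parallel to the line and wholly on the sheet, the thin bar is still in place, and the arm is clear. Both cameras put the bar about 2.5 mm off the line, against a 12 mm tolerance.

```bash
python3 -c "
from rig import arm
print(arm.sign_off())"
```

```text
the job is handed in; nothing more can be done
None
```

I rolled the thick bar onto the ruled line and handed the job in. By camera it lies about 2.5 mm off centre, about 3° from parallel and wholly on the sheet; the thin bar lies where it was. No verdict came back.

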